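# Gauge the heatsink gap with a taper gauge

### The job

Measure the gap between the heatsink and the heat-spreader plate of the power board: draw the taper gauge out of the tool stand and slide its blade straight down into the gap, about midway along the plates, until it drags snugly on both of them, without forcing it. Finish still holding the gauge there, upright and still, so that the scale can be read; leave the other tools, the mug and the solder reel where they are.

Things in the scene. Friction and masses are not known exactly. Their poses are not given: they have to be found in the camera images.
- gauge_grip (a point): Centre of the taper gauge's grip. The gauge (loose, 90 g) stands upright in a slot of the tool stand. The grip is a flat grey plastic block 26 mm wide (gauge's x), 16 mm thick (y), 45 mm high (z up); the blade's tip is 112.5 mm below this point. The grip's shoulder rests on the stand's top and the blade hangs free in the slot; lift it straight up over 90 mm to clear. Grip it across either pair of sides.
- gauge: The taper gauge, at the middle of its blade's tip (lower end); x along the blade's width, y through its thickness, z up. The blade is a straight steel wedge, 16 mm wide and 90 mm long, tapering evenly on both faces from 10.5 mm thick at the grip to 1.5 mm at the tip (1 mm per 10 mm of length), with graduation lines.
- tool_stand: Fixed wooden tool stand 74 mm (x) x 200 mm (y), 105 mm high, with an open front; its top board has three slots 70 mm apart in a row along y, each 19 x 13.5 mm. Origin at the centre of its underside, z up. The gauge and two drivers stand in the slots in any order; the gauge's x lies along the stand's x.
- screwdriver_grip (a point): Bystander: screwdriver in a slot of the stand, round black handle 26 mm across and 60 mm high; the point is in the handle, 30 mm above the stand's top. Leave alone.
- nut_driver_grip (a point): Bystander: nut driver in a slot of the stand, round black handle 27 mm across and 52 mm high; the point is in the handle, 30 mm above the stand's top. Leave alone.
- chassis: Fixed inverter chassis: grey metal tray 190 mm (x) x 225 mm (y) with a dark grey finned heatsink upright at its +y side: a plate 10 mm thick and 150 mm long (x), top 92 mm above the bench, fins 30 mm deep towards +y. Origin on the bench under the middle of the heatsink's flat face, which is the plane y = 0 and looks to -y; z up.
- heatsink_edge (a point): Middle of the top edge of the heatsink's flat face, 92 mm above the bench; x along the gap, y across the gap into the heatsink, z up. A 2 mm bevel at 45 degrees eases this edge, so the flat face begins 2 mm lower.
- power_board: Fixed power board in the chassis: green circuit board 150 x 120 mm, parts up to 53 mm above the bench, and along its +y edge an upright bare aluminium heat-spreader plate 6 mm thick, 130 mm long (x), top 92 mm above the bench, facing the heatsink, transistors on its back. Origin on the bench under the middle of the spreader's +y face; axes parallel to the chassis.
- spreader_edge (a point): Middle of the top edge of the spreader's face that looks at the heatsink, 92 mm above the bench; axes and bevel as at the heatsink. The gap is the distance along y from here to the heatsink's edge: 4.5 to 7.5 mm, both faces rigid, parallel and upright. At 6 mm the blade drags with its tip some 47 mm below the plates' tops, 10 mm deeper per mm more of gap.
- mug: Bystander: white mug, 80 mm across and 92 mm high; origin at the centre of its underside. Leave alone.
- solder_reel: Bystander: reel of solder wire, 58 mm across and 40 mm high, standing on its flange; origin at the centre of its underside. Leave alone.
Not all that is in view belongs to the job. Leave any blue look-alike of the power_board alone.

How it is judged:
On the way, in this order (a step that is already met when the one before it is completed fails the run):
1. the gauge is drawn up out of the stand in the gripper, its tip above the stand's top (contact force between the fingers and gauge above 2 N and z of gauge in the frame of tool_stand above 0.106 m), for 0.1 s.
2. the tip of the blade is down between heatsink and spreader, within 25 mm of the middle (contact force between the fingers and gauge above 2 N and z of gauge in the frame of heatsink_edge below -0.01 m and x of gauge in the frame of heatsink_edge between -0.025 and 0.025 m and y of gauge in the frame of heatsink_edge between -0.0085 and 0.001 m), for 0.1 s.
At the end, for the whole second after the job is handed in: Still gripped (over 2 N); blade in the gap within 25 mm of the middle, tip over 20 mm below the plate tops, pressing 0.7 to 20 N on heatsink and on spreader, within 4.5 degrees of upright and 7 degrees of square to the plates, at rest (contact force between the fingers and gauge above 2 N and z of gauge in the frame of heatsink_edge below -0.02 m and x of gauge in the frame of heatsink_edge between -0.025 and 0.025 m and y of gauge in the frame of heatsink_edge between -0.0085 and 0.001 m and contact force between gauge and chassis between 0.7 and 20 N and contact force between gauge and power_board between 0.7 and 20 N and angle between gauge's own z axis and vertical below 0.08 rad and angle between the x axis of gauge and the x axis of heatsink_edge, either way round below 0.12 rad and linear speed of gauge below 0.01 m/s); the arm keeps its last pose, push and grip.
It fails at once if the blade is forced in the gap: over 30 N on the heatsink or the spreader (z of gauge in the frame of heatsink_edge below -0.01 m and x of gauge in the frame of heatsink_edge between -0.025 and 0.025 m and y of gauge in the frame of heatsink_edge between -0.0085 and 0.001 m and (contact force between gauge and chassis above 30 N or contact force between gauge and power_board above 30 N)).
It fails at once if the screwdriver is moved by more than 25 mm (distance of screwdriver_grip from where it was at the start of the episode above 0.025 m).
It fails at once if the nut driver is moved by more than 25 mm (distance of nut_driver_grip from where it was at the start of the episode above 0.025 m).
It fails at once if the mug is moved by more than 25 mm (distance of mug from where it was at the start of the episode above 0.025 m).
It fails at once if the solder reel is moved by more than 25 mm (distance of solder_reel from where it was at the start of the episode above 0.025 m).
It also fails if it takes over 54 s, if anything falls off the work surface, if the arm or the gripper's body presses on something with over 40 N, if the wrist force passes 120 N, or if a joint passes its speed limit or range.

### The arm

A 7-joint arm with a two-finger parallel gripper is mounted at the origin on the work surface. World frame = base frame: x ahead of the robot, y to its left, z up, the work surface at z = 0. Lengths are in m, angles in rad, forces in N, time in s.
With the tool pointing down it reaches from about 0.35 to 0.9 m from the base axis. Payload 19.9 kg.
Tool frame: the origin (TCP) lies between the finger pads; the fingertips stand 19 mm ahead of it and the grasp point (between the pads) is the TCP; z points along the fingers, y is the line along which they close (so a half turn about z gives the same grasp; the last joint's range is limited). The gripper opens to 94 mm and grips with 3 to 60 N. Pads are 16 mm wide; open, the fingers measure 119 mm over their backs; the gripper's body (75 mm by 177 mm) begins 78 mm behind the grasp point.
Start: joints at [1.266, 0.417, -0.01, 1.614, 0.005, 1.111, -0.053], TCP at [0.162, -0.604, 0.224] pointing down, gripper open.
Joint ranges: [-2.81, 2.81], [-0.39, 2.02], [-1.27, 1.25], [0.06, 2.57], [-1.19, 4.33], [0.19, 2], [-2.82, 2.82]. Speed limits (rad/s): [1.89, 1.89, 2.39, 2.39, 3.01, 3.01, 3.01].

### API

Orientations are given as a 3x3 rotation matrix whose columns are the frame's x, y, z axes.
In Python, from rig import robot gives the robot as it stands. Calls block until the motion is done:
- robot.move_ptp(position, orientation): joint-space move of the TCP to a pose.
- robot.move_linear(position, velocity=0.15, frame=None, threshold=None): straight line of the TCP; frame=None keeps the orientation; velocity is the mean speed in m/s. With threshold (N) it stops when the force on the tool has changed by that much, and returns True; else False.
- robot.goto_joints(angles): joint-space move.
- robot.gripper_to(opening): finger opening in m; the grip force is fixed at half the most; returns when the fingers have stopped.
- robot.pause(seconds).
- robot.ik(position, orientation): joint angles nearest the present ones, or None.
- robot.get_state(): the state.
- robot.grab_frame(name): name is "scene" or "top"; returns the picture (420x560x3 uint8, red, green, blue); there is no depth.
- robot.camera_info(name): a dict with "fx", "fy", "cx", "cy" (pixels), "dist" ([k1, k2, p1, p2, k3] as OpenCV has them; the pictures are not rectified), "rvec" (rotation vector, rad) and "tvec" (3), from world to camera coordinates, as OpenCV has them. Camera axes: x right, y down, z forward; pixel columns grow to the right and rows downward; lengths in m; the calibration is good to about 2 mm. A picture is of the moment at which its call begins. camera_info takes no time and is no camera call.
A pose or a line that the arm cannot do raises robot.PlanningError and nothing moves.
- robot.sign_off(): hands the job in; it is judged then, once.
The state is a dict: "time": time; "qpos": joint angles; "joint_vel": joint speeds; "effort": joint torques, N m; "ee_pos": TCP position; "tool_rot": TCP orientation; "force": force on the tool from outside, world axes, zero at the start; "moment": the same for the moment, N m; "opening": finger opening in m; "grasp_force": force on a finger pad.
Only numpy, scipy, OpenCV 4.12 (cv2) and the standard library are available. Lean on these libraries where they do the work, as an engineer would, in place of code of your own. Each camera call takes 0.05 s, during which the arm holds its last target. There are 200 camera calls.

## Working session

There is one attempt and no reset: what is moved stays moved. The work goes in short steps, each a Python script; the robot and the scene stay as the last script left them, time stands still between calls to the robot, and variables do not carry over. Pictures are saved under pics/ and viewed, at most 10 in all, crops included, and the job is handed in when it is done.

```bash
mkdir -p pics
python3 - <<'E'
from rig import robot
import cv2
for n in("scene","top"):
    f=robot.grab_frame(n); cv2.imwrite(f"pics/{n}0.png",cv2.resize(f[:,:,::-1],(800,600),interpolation=cv2.INTER_CUBIC))
    cv2.imwrite(f"pics/{n}_raw.png",f[:,:,::-1])
    print(n,robot.camera_info(n))
print(robot.get_state())
E
```

```text
scene {'fx': 458.72688637695603, 'fy': 458.72688637695603, 'cx': 281.0057461139952, 'cy': 210.91783168007146, 'dist': array([-0.05797616,  0.        ,  0.        ,  0.        ,  0.        ]), 'rvec': array([ 0.99478171,  2.41529888, -1.12235706]), 'tvec': array([ 0.32206864, -0.22397482,  1.4564779 ])}
top {'fx': 491.55470923092054, 'fy': 491.55470923092054, 'cx': 282.512668363299, 'cy': 217.34812933197048, 'dist': array([-0.10360418,  0.        ,  0.        ,  0.        ,  0.        ]), 'rvec': array([ 2.12914298, -2.11724515,  0.20619646]), 'tvec': array([0.10359536, 0.57400401, 0.93626708])}
{'time': 0.1, 'qpos': array([ 1.26648988,  0.41789844, -0.0103266 ,  1.61407416,  0.00467547,
        1.11067335, -0.05304702]), 'joint_vel': array([-5.36298407e-04, -1.48400263e-03, -6.63149104e-04, -9.48025009e-05,
        1.32149271e-03, -3.78448389e-05, -1.18434638e-03]), 'effort': array([ 2.37177606e-03, -8.52582407e+01,  6.40365556e-01, -4.26689208e+01,
       -4.88370191e-02,  1.64584868e-02,  1.96488440e-04]), 'ee_pos': array([ 0.1623062 , -0.60325497,  0.22391433]), 'tool_rot': array([[ 9.65672092e-01,  2.59763953e-01, -3.16020315e-04],
       [ 2.59764141e-01, -9.65671596e-01,  9.79441143e-04],
       [-5.07483391e-05, -1.02790972e-03, -9.99999470e-01]]), 'force': array([-0.05745723, -0.43423787, -0.11955905]), 'moment': array([-0.00214636, -0.04472634, -0.01650859]), 'grasp_force': 0.0, 'opening': 0.09409356457751146}
```

View pics/scene0.png

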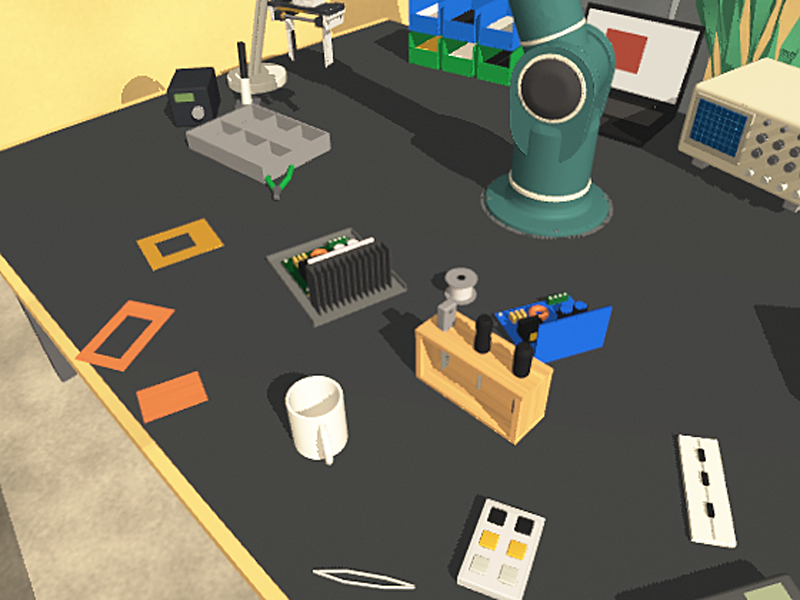

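View pics/top0.png

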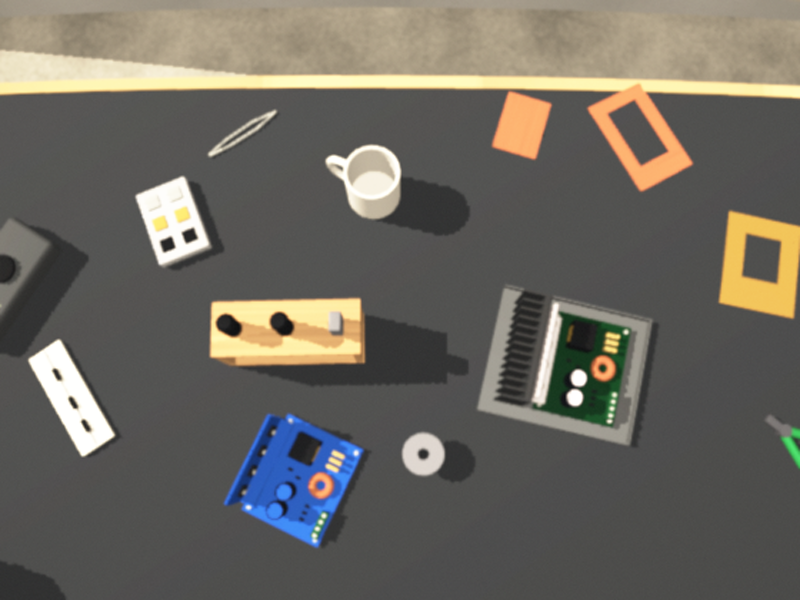

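The top view shows the grey gauge grip at about (335,322). The heatsink fins are at x≈520 and the bright spreader at x≈548, y 305–403. The look-alike is blue, bottom left. I'll zoom in on the details next.

```bash
cat > h.py <<'E'
import cv2,numpy as np
from rig import robot
def cam(n):
    c=robot.camera_info(n);K=np.array([[c['fx'],0,c['cx']],[0,c['fy'],c['cy']],[0,0,1]]);return K,c['dist'],c['rvec'],c['tvec']
def ray(n,px,z):
    K,d,r,t=cam(n);u=cv2.undistortPoints(np.array([[px]],float),K,d)[0,0]
    R=cv2.Rodrigues(r)[0];o=-R.T@t;v=R.T@np.r_[u,1];return o+v*(z-o[2])/v[2]
def proj(n,P):
    K,d,r,t=cam(n);return cv2.projectPoints(np.array(P,float).reshape(-1,3),r,t,K,d)[0][:,0]
def crop(img,x,y,w,h,s): return cv2.resize(img[y:y+h,x:x+w],None,fx=s,fy=s,interpolation=cv2.INTER_CUBIC)
E
python3 - <<'E'
from h import *
t=cv2.imread('pics/top_raw.png');s=cv2.imread('pics/scene_raw.png')
a=crop(t,340,200,100,100,6)
b=np.vstack([crop(t,215,205,50,75,4),crop(s,285,195,50,75,4)])
cv2.imwrite('pics/c1.png',np.hstack([a,b]))
# coarse
f=lambda u,v:(u*.7-.15,v*.7-.15)
print('grip top',ray('top',f(335,316),.15),'scene',ray('scene',f(447,306),.15))
print('stand top corners',[ray('top',f(*p),.105).round(4) for p in((211,303),(361,299),(363,355),(211,357))])
print('spreader ends',[ray('top',f(*p),.092).round(4) for p in((557,306),(540,404))])
print('chassis corners',[ray('top',f(*p),.0).round(4) for p in((507,287),(652,319),(629,444),(478,409))])
print('mug,reel',ray('top',f(373,180),.092),ray('top',f(424,453),.04))
E
```

```text
grip top [0.54766643 0.19453826 0.15      ] scene [0.54557503 0.19870962 0.15      ]
stand top corners [array([0.5727, 0.3673, 0.105 ]), array([0.5794, 0.1645, 0.105 ]), array([0.5037, 0.1606, 0.105 ]), array([0.4994, 0.3632, 0.105 ])]
spreader ends [array([ 0.574 , -0.1024,  0.092 ]), array([ 0.4408, -0.0751,  0.092 ])]
chassis corners [array([ 0.6212, -0.0484,  0.    ]), array([ 0.5734, -0.2679,  0.    ]), array([ 0.3877, -0.2232,  0.    ]), array([ 0.4388, -0.0021,  0.    ])]
mug,reel [0.75393099 0.15140893 0.092     ] [0.37580455 0.07776337 0.04      ]
```

View pics/c1.png

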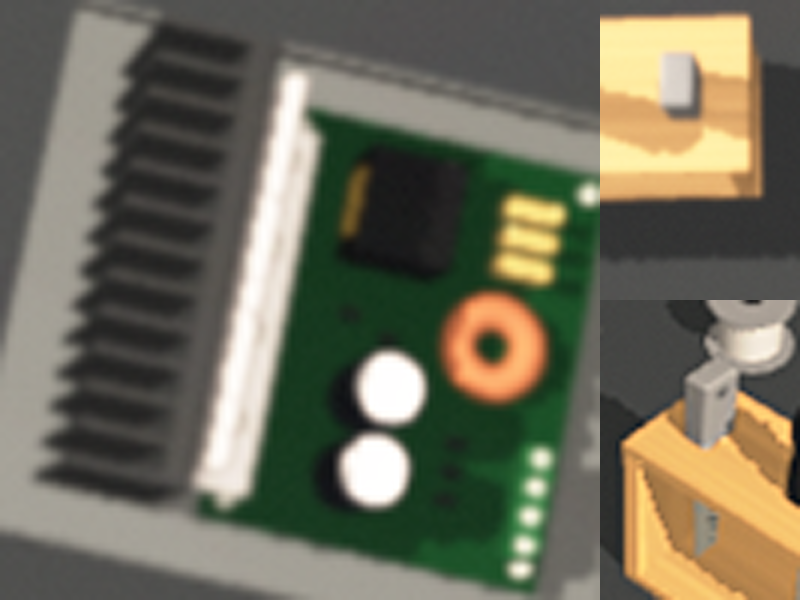

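Run:
```python
from h import *
t=cv2.imread('pics/top_raw.png').astype(float).mean(2)
K,d,r,tv=cam('top');R=cv2.Rodrigues(r)[0];print('cam',-R.T@tv)
# spreader left edge: subpixel dark->bright, per row
pts=[]
for y in range(214,278):
    xe=340+(281-(y-200)*6*0.2+14)/6; x0=int(xe)-9
    row=t[y,x0:x0+16]; 
    thr=150; k=np.where((row[:-1]<thr)&(row[1:]>=thr))[0]
    if len(k): k=k[0]; pts.append((x0+k+(thr-row[k])/(row[k+1]-row[k]),y))
pts=np.array(pts);W=np.array([ray('top',p,.092) for p in pts])
p=np.polyfit(W[:,0],W[:,1],1);res=W[:,1]-np.polyval(p,W[:,0]);ok=abs(res)<.002
p=np.polyfit(W[ok,0],W[ok,1],1);print('edge',p,np.degrees(np.arctan(p[0])),ok.sum(),W[ok,0].min(),W[ok,0].max())
yaw=np.arctan(p[0]);ex=np.array([np.cos(yaw),np.sin(yaw)]);ey=np.array([-ex[1],ex[0]])
c=np.array([.508,np.polyval(p,.508)])
# profile across the gap at z=.092
for yy in np.arange(-12,30,1):
    P=[np.r_[c+ex*u+ey*yy/1000,.092] for u in np.linspace(-.05,.05,60)]
    q=proj('top',P).astype(np.float32)
    v=cv2.remap(t.astype(np.float32),q[None,:,0],q[None,:,1],cv2.INTER_LINEAR);print(yy,int(v.mean()),end='; ')
print()
# chassis outline fit: heatsink end extents along ex, on plate strip
for yy in(8,12):
  for u in np.arange(-90,91,3):
    q=proj('top',np.r_[c+ex*u/1000+ey*yy/1000,.092]).astype(np.float32)
    print(u,int(cv2.remap(t.astype(np.float32),q[None,:,0],q[None,:,1],cv2.INTER_LINEAR)[0,0]),end='; ')
  print()
a=np.radians(1.5)
for s in(1,-1):
  y=np.array([-np.sin(a),np.cos(a),0])*s;z=np.array([0,0,-1.]);Rt=np.c_[np.cross(y,z),y,z]
  print(robot.ik([.5407,.194,.25],Rt))
```

```text
cam [0.38615576 0.10974354 1.02744768]
edge [-0.23606334  0.04069776] -13.282274109556697 64 0.45153623316844965 0.5740612674294486
-12 223; -11 220; -10 219; -9 224; -8 233; -7 242; -6 247; -5 249; -4 245; -3 235; -2 214; -1 182; 0 150; 1 123; 2 102; 3 89; 4 83; 5 82; 6 83; 7 84; 8 84; 9 82; 10 80; 11 76; 12 71; 13 66; 14 62; 15 59; 16 57; 17 54; 18 52; 19 51; 20 50; 21 49; 22 49; 23 49; 24 49; 25 49; 26 49; 27 49; 28 49; 29 49; 
-90 153; -87 160; -84 159; -81 160; -78 156; -75 128; -72 86; -69 59; -66 73; -63 85; -60 86; -57 85; -54 85; -51 85; -48 85; -45 85; -42 86; -39 85; -36 85; -33 84; -30 85; -27 84; -24 85; -21 85; -18 85; -15 85; -12 84; -9 84; -6 83; -3 85; 0 84; 3 84; 6 83; 9 84; 12 83; 15 83; 18 83; 21 83; 24 82; 27 83; 30 83; 33 82; 36 83; 39 83; 42 81; 45 83; 48 82; 51 82; 54 81; 57 82; 60 81; 63 81; 66 80; 69 81; 72 81; 75 80; 78 81; 81 81; 84 81; 87 81; 90 81; 
-90 153; -87 159; -84 160; -81 160; -78 153; -75 109; -72 58; -69 45; -66 70; -63 76; -60 70; -57 66; -54 74; -51 74; -48 71; -45 69; -42 75; -39 77; -36 71; -33 69; -30 75; -27 76; -24 71; -21 66; -18 72; -15 77; -12 71; -9 68; -6 71; -3 76; 0 71; 3 66; 6 70; 9 76; 12 71; 15 65; 18 65; 21 74; 24 72; 27 66; 30 67; 33 75; 36 71; 39 66; 42 66; 45 76; 48 71; 51 66; 54 64; 57 73; 60 71; 63 66; 66 63; 69 74; 72 71; 75 65; 78 63; 81 76; 84 81; 87 81; 90 81; 
[ 0.40961214  0.51815505 -1.09714013  1.6885119   0.4850878   1.23832313
  0.79847741]
[ 0.3128399   0.44866695 -0.93452151  1.69106447  0.38394151  1.19825203
 -2.26180347]
```

```bash
cat >> h.py <<'E'
def rot(yaw,s=1):
    y=np.array([-np.sin(yaw),np.cos(yaw),0])*s;z=np.array([0,0,-1.]);return np.c_[np.cross(y,z),y,z]
def st():
    s=robot.get_state();print(round(s['time'],2),s['ee_pos'].round(4),'F',s['force'].round(2),'M',s['moment'].round(3),'op',round(s['opening'],4),'g',round(s['grasp_force'],1));return s
E
python3 - <<'E'
from h import *
R=rot(np.radians(1.5));g=[.5407,.1945]
robot.move_ptp([*g,.30],R);robot.gripper_to(.05);st()
robot.move_linear([*g,.19],.15);s=st();print(s['tool_rot'].round(3),s['qpos'].round(2))
for yaw in (-13.3,):
  for k in(1,-1): print(robot.ik([.51,-.08,.25],rot(np.radians(yaw),k)))
t=robot.grab_frame('top')[:,:,::-1];q=robot.grab_frame('scene')[:,:,::-1]
cv2.imwrite('pics/c2.png',np.hstack([crop(t,195,180,80,100,5),crop(q,275,160,80,100,5)]))
print(proj('top',[[*g,.15]]),proj('scene',[[*g,.15]]))
E
```

```text
4.03 [0.5407 0.1945 0.3   ] F [ 0.45 -0.2   1.  ] M [ 0.    -0.128  0.041] op 0.0497 g 0.0
4.92 [0.541  0.1948 0.1908] F [ 0.84 -0.29  1.3 ] M [ 0.095 -0.164  0.015] op 0.0502 g 0.0
[[-1.    -0.026  0.001]
 [-0.026  1.     0.   ]
 [-0.001  0.    -1.   ]] [ 0.39  0.59 -1.08  1.75  0.57  1.15  0.73]
[ 1.02969059  0.40391033 -1.16038043  1.82541787  0.40083868  1.17735927
  1.07848751]
[-0.79141603  0.33836141  1.08949982  1.87705227 -0.33212942  1.12529361
 -1.38164368]
[[234.28086416 224.82738122]] [[312.85372461 212.05510978]]
```

View pics/c2.png

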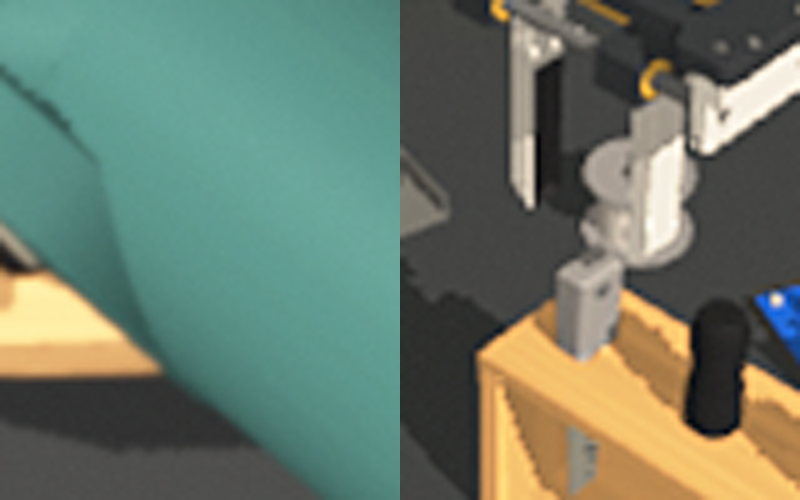

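The scene view shows the grip top at raw (313,213), against a predicted (312.9,212.1). The fingers straddle it with clearance to the black handle, so I'll grasp it.

Run:
```python
from h import *
print(robot.move_linear([.5407,.1945,.131],.06,threshold=8));s0=st()
robot.gripper_to(.0);st();robot.pause(.3);s=st()
print(robot.move_linear([.5407,.1945,.30],.1));st()
q=robot.grab_frame('scene')[:,:,::-1]
c=proj('scene',[[.5407,.1945,.28]])[0].astype(int);print(c)
cv2.imwrite('pics/c3.png',crop(q,max(c[0]-50,0),max(c[1]-40,0),100,120,5))
```

```text
False
6.15 [0.5409 0.1946 0.1313] F [-0.86 -0.29  0.86] M [ 0.063 -0.113  0.061] op 0.0501 g 0.0
6.78 [0.5407 0.1945 0.131 ] F [ 0.29 -0.38  0.06] M [ 0.037 -0.128  0.045] op 0.016 g 30.0
7.08 [0.5407 0.1945 0.131 ] F [0.14 0.1  1.08] M [ 0.05  -0.178 -0.041] op 0.0161 g 30.0
False
8.92 [0.5406 0.1944 0.2996] F [ 0.01 -0.23 -0.36] M [ 0.015 -0.18   0.001] op 0.0158 g 30.0
[314 161]
```

View pics/c3.png

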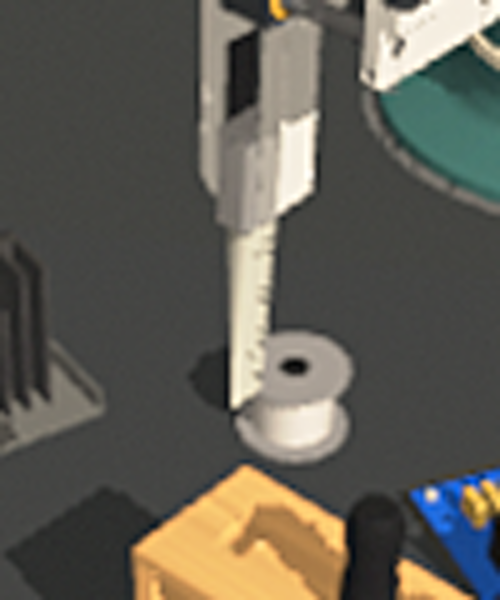

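The gauge is out of the stand, upright and well centred in the fingers. I'll carry it to above the gap.

Run:
```python
from h import *
R=rot(np.radians(-13.3))
robot.move_ptp([.511,-.0800,.30],R);st()
robot.move_linear([.511,-.0800,.222],.1);robot.pause(.4);s=st();print(s['qpos'].round(2))
t=robot.grab_frame('top')[:,:,::-1];q=robot.grab_frame('scene')[:,:,::-1]
cv2.imwrite('pics/s4.png',q);cv2.imwrite('pics/t4.png',t)
print(proj('scene',[[.511,-.08,.106],[.511,-.08,.092]]))
cv2.imwrite('pics/c4.png',np.hstack([crop(t,330,180,130,130,3),crop(q,205,135,70,70,7)[:390,:400]]))
```

```text
10.03 [ 0.5113 -0.0787  0.3002] F [ 0.46  0.26 -0.89] M [ 0.034 -0.208  0.007] op 0.0157 g 30.0
11.37 [ 0.5111 -0.0801  0.2221] F [ 0.67  0.72 -0.94] M [-0.016 -0.165  0.053] op 0.0156 g 30.0
[ 0.99  0.43 -1.12  1.86  0.43  1.12  1.06]
[[240.943856   170.38039332]
 [241.36117657 174.83452192]]
```

View pics/c4.png

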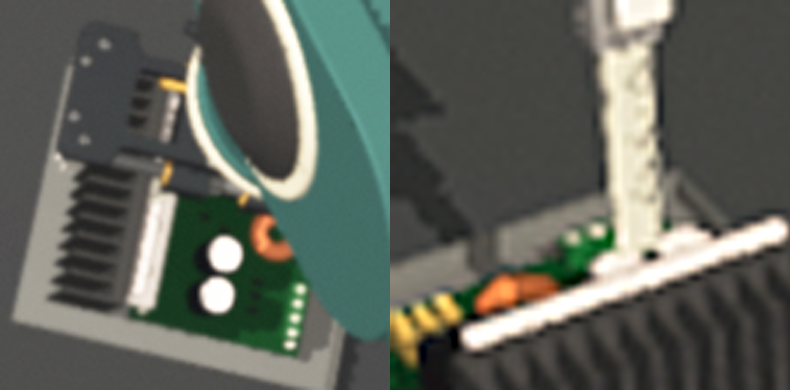

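Run:
```python
from h import *
K,d,r,tv=cam('scene');print('cam',-cv2.Rodrigues(r)[0].T@tv)
yaw=np.radians(-13.3);ex=np.array([np.cos(yaw),np.sin(yaw)]);ey=np.array([-ex[1],ex[0]]);c=np.array([.511,-.08])
for n,f in(('scene','scene_raw'),('scene','s4'),('top','top_raw')):
  I=cv2.imread(f'pics/{f}.png').astype(np.float32).mean(2)
  print(f)
  for yy in range(-20,22):
    P=[np.r_[c+ex*u+ey*yy/1000,.092] for u in np.linspace(-.05,.05,80)]
    q=proj(n,P).astype(np.float32);v=cv2.remap(I,q[None,:,0],q[None,:,1],cv2.INTER_CUBIC)[0]
    print(yy,int(np.median(v)),int(np.std(v)),end='; ')
  print()
# spreader ends along x in scene
I=cv2.imread('pics/scene_raw.png').astype(np.float32).mean(2)
for u in range(-85,86,4):
    q=proj('scene',np.r_[c+ex*u/1000+ey*-.002,.092]).astype(np.float32);print(u,int(cv2.remap(I,q[None,:,0],q[None,:,1],1)[0,0]),end='; ')
```

```text
cam [1.09231223 0.68288156 0.78469584]
scene_raw
-20 157 80; -19 159 83; -18 149 87; -17 137 89; -16 126 91; -15 117 88; -14 113 81; -13 116 69; -12 134 53; -11 160 35; -10 193 19; -9 218 9; -8 231 6; -7 242 7; -6 250 6; -5 254 4; -4 256 3; -3 258 3; -2 257 4; -1 253 6; 0 240 10; 1 220 14; 2 191 16; 3 153 16; 4 117 16; 5 84 14; 6 61 11; 7 51 10; 8 50 8; 9 55 5; 10 61 4; 11 65 4; 12 67 4; 13 70 5; 14 69 6; 15 69 7; 16 68 8; 17 68 10; 18 66 10; 19 64 11; 20 62 12; 21 61 13; 
s4
-20 148 80; -19 138 83; -18 127 85; -17 112 88; -16 95 90; -15 88 89; -14 92 83; -13 104 71; -12 127 54; -11 157 36; -10 190 19; -9 217 8; -8 231 6; -7 242 7; -6 250 6; -5 255 4; -4 256 3; -3 258 3; -2 257 4; -1 252 6; 0 240 10; 1 219 14; 2 191 16; 3 153 16; 4 116 16; 5 84 14; 6 61 11; 7 50 10; 8 51 8; 9 55 5; 10 61 3; 11 65 3; 12 68 4; 13 69 5; 14 69 6; 15 69 8; 16 68 9; 17 68 10; 18 66 11; 19 64 11; 20 61 12; 21 61 13; 
top_raw
-20 40 2; -19 56 2; -18 87 5; -17 128 5; -16 170 6; -15 202 4; -14 221 3; -13 226 3; -12 226 5; -11 223 7; -10 221 7; -9 223 4; -8 233 3; -7 243 2; -6 249 2; -5 251 2; -4 249 1; -3 241 3; -2 217 7; -1 185 7; 0 149 7; 1 121 2; 2 100 3; 3 87 1; 4 81 1; 5 80 1; 6 83 1; 7 84 1; 8 84 1; 9 83 1; 10 80 1; 11 76 2; 12 71 4; 13 65 6; 14 61 8; 15 59 10; 16 55 11; 17 52 11; 18 49 11; 19 47 11; 20 46 11; 21 45 11; 
-85 68; -81 67; -77 66; -73 68; -69 68; -65 66; -61 90; -57 232; -53 255; -49 246; -45 253; -41 245; -37 251; -33 237; -29 252; -25 246; -21 251; -17 248; -13 250; -9 246; -5 253; -1 248; 3 250; 7 243; 11 249; 15 247; 19 248; 23 249; 27 252; 31 246; 35 253; 39 245; 43 252; 47 238; 51 252; 55 245; 59 250; 63 248; 67 253; 71 207; 75 35; 79 19; 83 22;
```

```bash
cat >> h.py <<'E'
yaw=np.radians(-13.3);ex=np.array([np.cos(yaw),np.sin(yaw),0]);ey=np.array([-ex[1],ex[0],0])
c0=np.array([.511,-.08,0])+.004*ex
def P(yy,depth): return c0+ey*yy+np.array([0,0,.092+.116-depth])
def meas(n=6):
    F=[];
    for _ in range(n): robot.pause(.04);s=robot.get_state();F.append(np.r_[s['force'],s['moment']])
    F=np.mean(F,0);e=s['ee_pos'];print('t %.1f depth %.1f yy %.2f Fx %.2f Fy %.2f Fz %.2f M %s g %.0f'%(s['time'],(.208-e[2])*1e3,(e-c0)@ey*1e3,F[:3]@ex,F[:3]@ey,F[2],F[3:].round(2),s['grasp_force']));return F[:3]@ex,F[:3]@ey,F[2]
E
python3 - <<'E'
from h import *
robot.move_linear(P(-.001,-.010),.05);robot.pause(.3);meas(10)
print(robot.move_linear(P(-.001,.003),.02,threshold=3));meas()
E
```

```text
t 12.4 depth -10.0 yy -1.01 Fx 0.02 Fy 0.13 Fz -0.97 M [ 0.02 -0.14 -0.01] g 30
False
t 13.5 depth 2.9 yy -1.04 Fx -0.05 Fy -0.24 Fz -1.06 M [ 0.03 -0.14  0.  ] g 30
```

Run:
```python
from h import *
for dz in (.012,.02,.028):
    h=robot.move_linear(P(-.001,dz),.02,threshold=3);print(h);F=meas()
    if h: break
```

```text
False
t 14.3 depth 11.9 yy -1.01 Fx -0.08 Fy -0.45 Fz -0.82 M [ 0.01 -0.1   0.01] g 30
False
t 15.2 depth 20.0 yy -1.16 Fx 0.12 Fy -2.83 Fz -2.34 M [-0.82  0.2   0.  ] g 30
True
t 15.6 depth 21.2 yy -1.68 Fx -0.55 Fy 0.10 Fz -1.06 M [ 0.01 -0.14  0.03] g 30
```

Run:
```python
from h import *
yy=-.0018;d=.0212
for i in range(16):
    d+=.002
    h=robot.move_linear(P(yy,d),.02,threshold=5);fx,fy,fz=meas(3)
    yy+=np.clip(fy*.00012,-.0005,.0005)
    if h or fz>1.0: break
print(h,yy,d)
```

```text
t 16.0 depth 23.2 yy -1.76 Fx 0.10 Fy 0.43 Fz -0.81 M [ 0.02 -0.14  0.  ] g 30
t 16.4 depth 25.2 yy -1.73 Fx -0.06 Fy -0.09 Fz -0.77 M [ 0.03 -0.13 -0.03] g 30
t 16.7 depth 27.2 yy -1.73 Fx 0.07 Fy -0.23 Fz -0.36 M [ 0.01 -0.11  0.01] g 30
t 17.1 depth 29.2 yy -1.75 Fx 0.21 Fy 0.12 Fz -0.61 M [ 0.05 -0.13  0.02] g 30
t 17.5 depth 31.2 yy -1.80 Fx 0.19 Fy -0.23 Fz -1.01 M [-0.12 -0.07  0.02] g 30
t 17.9 depth 33.2 yy -1.87 Fx -0.54 Fy -0.87 Fz -0.82 M [-0.28 -0.06 -0.01] g 30
t 18.2 depth 35.3 yy -1.96 Fx 1.01 Fy -0.87 Fz -2.94 M [-0.36 -0.52  0.  ] g 30
t 18.6 depth 37.1 yy -1.94 Fx 1.36 Fy -1.18 Fz 2.14 M [-0.38 -0.53 -0.01] g 30
False -0.0021494459668789136 0.03720000000000001
```

Run:
```python
from h import *
yy=-.00215;d=.0372
robot.move_linear(P(yy,d),.02);meas(8)
for i in range(8):
    d+=.0005
    h=robot.move_linear(P(yy,d),.02,threshold=5);fx,fy,fz=meas(5)
    yy+=np.clip(fy*.0001,-.0003,.0003)
    if h or fz>3: break
print(h,yy,d)
```

```text
t 19.2 depth 37.1 yy -1.99 Fx 2.59 Fy 0.60 Fz 3.43 M [ 0.01 -0.98 -0.01] g 30
t 19.6 depth 37.4 yy -2.01 Fx 1.37 Fy 0.61 Fz 8.51 M [ 0.06 -0.58  0.02] g 30
False -0.0020891066321106575 0.0377
```

Run:
```python
from h import *
meas(8)
for d in(.0375,.0373):
    robot.move_linear(P(-.0021,d),.01);F=meas(12)
    if F[2]<5: break
s=robot.get_state();print(s['tool_rot'].round(3))
q=robot.grab_frame('scene')[:,:,::-1]
cv2.imwrite('pics/c5.png',crop(q,190,100,100,100,6))
```

```text
t 20.0 depth 37.4 yy -2.03 Fx 1.34 Fy 0.80 Fz 8.62 M [ 0.09 -0.61  0.02] g 30
t 20.7 depth 37.4 yy -1.99 Fx 2.11 Fy 0.73 Fz 5.75 M [ 0.08 -0.93 -0.01] g 30
t 21.5 depth 37.3 yy -2.06 Fx 4.69 Fy 1.79 Fz 0.49 M [ 0.24 -1.59  0.02] g 30
[[-0.973  0.231 -0.001]
 [ 0.231  0.973 -0.001]
 [ 0.001 -0.001 -1.   ]]
```

View pics/c5.png

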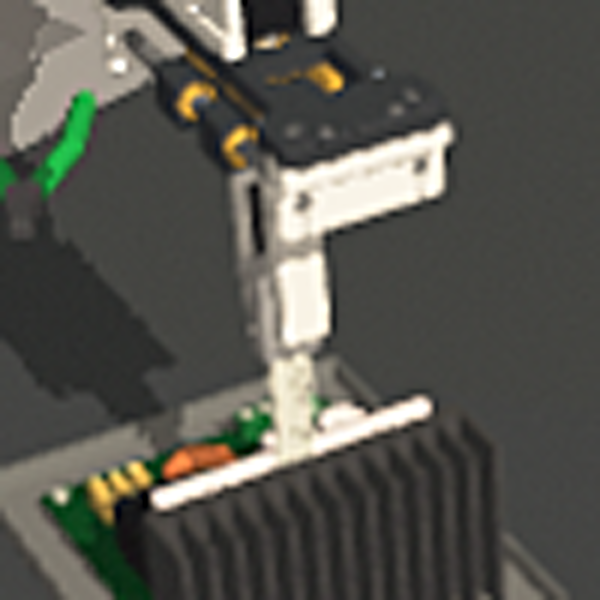

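The view shows the blade upright in the gap, near the middle. The first touch peaked at about 9 N, so I'll back off slightly and re-seat it more lightly.

Run:
```python
from h import *
robot.move_linear(P(-.0021,.0345),.02);robot.pause(.2);_,y0,z0=meas(8)
yy=-.0021;d=.0362
robot.move_linear(P(yy,d),.02,threshold=4);F=meas(5)
while d<.0378 and F[2]-z0<4:
    d+=.0002;robot.move_linear(P(yy,d),.01,threshold=4);F=meas(5)
robot.pause(.5);meas(10)
```

```text
t 22.4 depth 34.5 yy -2.12 Fx -1.72 Fy 2.50 Fz -1.52 M [0.88 0.11 0.02] g 30
t 22.8 depth 36.1 yy -2.07 Fx 1.64 Fy 2.69 Fz -1.14 M [ 0.68 -0.85 -0.01] g 30
t 23.3 depth 36.2 yy -2.08 Fx 1.98 Fy 2.59 Fz 4.69 M [ 0.55 -0.9   0.01] g 30
t 24.2 depth 36.2 yy -2.08 Fx 1.82 Fy 2.16 Fz 5.29 M [ 0.53 -0.91 -0.02] g 30
```

Run:
```python
from h import *
meas(5);print(robot.sign_off())
```

```text
t 24.4 depth 36.2 yy -2.06 Fx 1.68 Fy 1.86 Fz 5.24 M [ 0.53 -0.89 -0.01] g 30
the job is handed in; nothing more can be done
None
```

I handed the job in at about 24 s with the gauge held upright and still in the gap near the middle of the plates, its tip about 36 mm down (gap roughly 5 mm); the wrist forces (about 6 N net downward push) point to light contact on both plates, which I couldn't measure separately, and no verdict came back.

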